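Push the parcel home and shut the mailbox

ROBOT

A 6-joint arm with a two-finger parallel gripper is mounted at the origin on the work surface. World frame = base frame: x ahead of the robot, y to its left, z up, the work surface at z = 0. Lengths are in mm, angles in degrees, forces in N, time in s.
With the tool pointing down it reaches from about 300 to 875 mm from the base axis. Payload 6.4 kg.
Tool frame: the origin (TCP) lies at the very end of the fingers, on their centre line; the grasp point (between the pads) lies 19 mm behind it; z points along the fingers, y is the line along which they close (so a half turn about z gives the same grasp; the last joint's range is limited). The gripper opens to 88 mm and grips with 3 to 60 N. Pads are 18 mm wide; open, the fingers measure 123 mm over their backs; the gripper's body (75 mm by 187 mm) begins 45 mm behind the grasp point.
Start: joints at [-87.852, 10.359, 92.074, -0, 77.567, -11.82], TCP at [138.816, -558.007, 238.714] pointing down, gripper open.
Joint ranges: [-171.53, 171.53], [-51.25, 118.39], [17.06, 147.69], [-65.23, 245.23], [0, 150.52], [-178.68, 178.68]. Speed limits (degrees/s): [147.25, 147.25, 172.46, 180, 180, 180].

INTERFACE

Orientations are given as [roll, pitch, yaw] about the fixed x, y, z axes, in that order (R = Rz(yaw) Ry(pitch) Rx(roll)).
In Python, from rig import monitor, imaging, finish_job, models gives the robot as it stands. The module is installed in compiled form; this text tells all that it offers.
- The arm moves only by the tool drive_tool, never from a script. Its argument "plan" is a list of rows, each a list of 7 numbers: the shift along the tool's x, y, z in mm, then the turn, a rotation vector about the tool's x, y, z in degrees, then the finger opening in mm, from 0 to 88.1. A call has 1 to 12 rows; each row shifts and turns the commanded pose from where the row before left it, along the tool's axes as they then stand; what a row does not reach is not made up. A row lasts 1/12 s, in which the tool goes at most 41.7 mm and 7.16 degrees, less where a joint would pass 70% of its speed; a pose out of reach is approached as far as the arm can. A call with a gripper value outside its range is refused whole. The fingers move at their own pace and stop on an object; "grip_force" is the grip in N (left out, the last holds). Time passes only in rows, so rows that do not move let the fingers close. It gives the time, the measured TCP pose, the force, the opening and the grip force at its end, in the units of the state.
- monitor.sense(): the state, without advancing time (a new reading comes with each control period).
- imaging.grab_frame(name): name is "side" or "top" or "wrist"; returns a dict with "color" (480x640x3 uint8, red, green, blue), "depth" (480x640 float32, mm along the optical axis (not along the pixel's ray), 0 where there is no reading), "mtx" (3x3 intrinsics, pixels), "R" (3x3) and "t" (3): a world point X has camera coordinates R X + t. Camera axes: x right, y down, z forward; pixel columns grow to the right and rows downward; lengths in mm; the calibration is good to about 2 mm. A picture is of the moment at which its call begins.
- finish_job(): hands the job in; it is judged then, once.
Trained networks look in a picture, given as the dict that the camera call returned (one of the last four; its "shot" number tells which), for a name from the list of things; names that differ only in an ending like _2 or _b are one class to them, and where a whole thing is asked for, a point or a joint stands for the part that bears it (a point fixed in the world has none). Each returns a list of dicts, best first, with "confidence" (0 to 1); they miss things now and then, are a little off and sometimes report something else, mostly with a low value. They report only what shows in the picture. A call takes as long as a camera call. They do not tell look-alikes from the thing itself.
- models.search_frame(picture, name): "extent" ([left, top, right, bottom] in pixels, round what is visible of it).
The state is a dict: "time_s": time; "joint_positions": joint angles; "joint_velocities": joint speeds; "joint_torque": joint torques, N m; "eef_pos": TCP position; "ee_rot": TCP orientation; "wrist_force": force on the tool from outside, world axes, zero at the start; "ft_torque": the same for the moment, N m; "width": opening from 0.0 (shut) to 1.0 (fully open); "grasp_force": force on a finger pad.
Only numpy, scipy, OpenCV 4.12 (cv2) and the standard library are available. Lean on these libraries where they do the work, as an engineer would, in place of code of your own. Each camera call takes 0.05 s, during which the arm holds its last target. There are 200 camera calls.

TASK

One mailbox in the row of three stands open with a parcel sticking out of it. With your fingertips push the parcel in, without lifting it, until its whole near end is clearly inside, behind the box's front edge; only then push that box's door fully shut. Leave the mug, tape roll and stamp where they are.

Things in the scene. Friction and masses are not known exactly. Their poses are not given: they have to be found in the camera images.
- openbox: The open one of three alike white steel mailboxes, 165 mm apart, in any order, on a fixed 12 mm plinth; the others are locked shut. 160 wide (y), 220 deep (x), 90 high (top 102 above table), floor 4. Origin: middle of the front edge, underside; x into the box, y left, z up. Front (x = 0) open; the roof begins 40 mm behind it (letter slot), so a downward finger can follow the parcel in.
- door (a joint): Opening angle of the open box's door, rad: 0 = shut, about 1.4 to 1.8 at the start, stop at 2.1. Upright hinge on the right (-y) side of the box front, free edge towards the robot. No latch or spring; light friction (under 1 N at the free edge), it stays where it is left.
- door_hinge (a point): Point on the hinge line at the door's mid height (58 mm above the table). Its frame turns with the door: y points from hinge to free edge, -x out of the outer face (which faces the robot when shut, and away from the parcel when open).
- door_free_edge (a point): Middle of the door's free edge, 152 mm from the hinge line; same axes as door_hinge. The door is a white panel 152 wide, 84 high, 6 thick (points lie at mid thickness), its top 100 mm above the table, with a flat round steel lock face near the free edge.
- parcel: Loose brown carton, 170 long (x), 64 wide (y), 70 high, about 0.3 kg, lying on the open box's floor (underside 16 mm above the table), roughly along the box's x, sticking out 30 to 60 mm towards the robot. Origin: centre of its underside. It slides freely; inside there is room for its near end to go 30 to 40 mm behind the front edge.
- parcel_near_left (a point): The parcel's near end, left upright edge, at mid height (35 mm above its underside).
- parcel_near_right (a point): The parcel's near end, right upright edge, at mid height (35 mm above its underside).
- mug: Bystander: white mug, 80 mm wide, 92 high, to the right of the row. Origin: centre of its underside.
- tape: Bystander: roll of brown tape lying flat, 90 mm across, 48 high, to the left. Origin: centre of its underside.
- stamp: Bystander: wooden rubber stamp with a knob, 40 mm across, 80 high, to the left. Origin: centre of its underside.
Things that resemble listed ones, but are neither listed nor needed, are in the scene too. Leave any purple look-alike of the parcel alone.

How it is judged (in metres and radians):
On the way, in this order (a step that is already met when the one before it is completed fails the run):
1. the parcel's whole near end is behind the box's front edge while the door still stands open (more than 0.8 rad) (x of each of parcel_near_left, parcel_near_right in the frame of openbox above 0 m and z of parcel in the frame of openbox below 0.012 m and value of joint door above 0.8 rad), for 0.2 s.
2. the door is shut (within 0.05 rad) (value of joint door below 0.05 rad), for 0.2 s.
At the end, for the whole second after the job is handed in: The parcel lies on the floor of its box with both near corners behind the front edge, at rest, and the door is shut to within 0.05 rad (about 7 mm at the free edge) (x of each of parcel_near_left, parcel_near_right in the frame of openbox above 0 m and z of parcel in the frame of openbox below 0.012 m and value of joint door below 0.05 rad and velocity of joint door below 0.05 rad/s and linear speed of parcel below 0.01 m/s); the robot touches nothing.
It fails at once if the parcel is lifted or tipped (its underside centre more than 15 mm above the box floor) (z of parcel in the frame of openbox above 0.019 m).
It fails at once if the mug is moved more than 20 mm (distance of mug from where it was at the start of the episode above 0.02 m).
It fails at once if the tape is moved more than 20 mm (distance of tape from where it was at the start of the episode above 0.02 m).
It fails at once if the stamp is moved more than 20 mm (distance of stamp from where it was at the start of the episode above 0.02 m).
It also fails if it takes over 48 s, if anything falls off the work surface, if the arm or the gripper's body presses on something with over 40 N, if the wrist force passes 120 N, or if a joint passes its speed limit or range.

## Working session

There is one attempt and no reset: what is moved stays moved. The work goes in short steps, Python scripts to look and compute and a tool call to move; the robot and the scene stay as the last step left them, time stands still between calls to the robot, and variables do not carry over. Pictures are saved under pics/ and viewed, at most 10 in all, crops included, and the job is handed in when it is done.

Besides the shell and the picture viewer there is one more tool, called by a JSON object that holds its "api" and its "payload". drive_tool: Moves the arm, as the interface text tells. Its arguments: {"type":"object","properties":{"plan":{"type":"array","items":{"type":"array","items":{"type":"number"}}},"grip_force":{"type":"number"}},"required":["plan"]}

```bash
mkdir -p pics
cat > h.py <<'E'
import numpy as np, cv2
from rig import monitor, imaging, finish_job, models
def cloud(f):
    d=f["depth"]; v,u=np.indices(d.shape); K=f["mtx"]
    c=np.stack([(u-K[0,2])/K[0,0]*d,(v-K[1,2])/K[1,1]*d,d],-1)
    w=(c-f["t"])@np.asarray(f["R"]); w[d==0]=np.nan
    return w
def save(f,n): cv2.imwrite("pics/"+n,f["color"][:,:,::-1])
E
python3 - <<'E'
from h import *
for c in ("top","side"):
    f=imaging.grab_frame(c); save(f,c+"1.png"); w=cloud(f); np.savez(c+"1.npz",w=w,color=f["color"])
    for n in ("openbox","door","parcel","mug","tape","stamp"):
        for r in models.search_frame(f,n)[:3]:
            e=r["extent"]; cx,cy=int((e[0]+e[2])/2),int((e[1]+e[3])/2)
            print(c,n,round(r["confidence"],2),np.round(e),np.round(w[min(cy,479),min(cx,639)]))
s=monitor.sense(); print(s["eef_pos"],s["ee_rot"],s["time_s"])
E
```

```text
top openbox 0.8 [209. 114. 280. 264.] [692. 155.  87.]
top door 0.68 [258. 207. 278. 262.] [578.  92.  63.]
top parcel 0.9 [224. 187. 256. 223.] [650. 167.  88.]
top parcel 0.9 [303. 277. 367. 311.] [424. -86.  71.]
top mug 0.7 [481. 285. 526. 316.] [ 414. -556.    9.]
top mug 0.44 [224. 189. 259. 221.] [653. 162.  87.]
top tape 0.58 [138. 270. 174. 303.] [432. 401.  -0.]
top stamp 0.81 [122. 235. 147. 252.] [546. 443.  63.]
top stamp 0.67 [210. 114. 280. 263.] [695. 152.  90.]
side openbox 0.67 [134. 253. 328. 358.] [694. 169.  85.]
side door 0.75 [262. 275. 334. 322.] [570. 105.  63.]
side parcel 0.87 [217. 298. 272. 348.] [654. 203.  84.]
side parcel 0.8 [352. 226. 398. 299.] [424. -30.  70.]
side mug 0.95 [384. 133. 412. 170.] [ 418. -490.   79.]
side mug 0.35 [305. 426. 357. 480.] [442. 382.  -2.]
side tape 0.97 [308. 429. 358. 480.] [436. 383.   0.]
side tape 0.49 [216. 294. 275. 342.] [656. 192.  86.]
side stamp 0.89 [244. 460. 268. 480.] [545. 460.  76.]
side stamp 0.32 [217. 297. 272. 348.] [654. 203.  84.]
[ 138.80516547 -558.02582096  238.73441696] [1.79997176e+02 6.33789544e-04 1.39687141e+01] 0.7
```

View pics/top1.png

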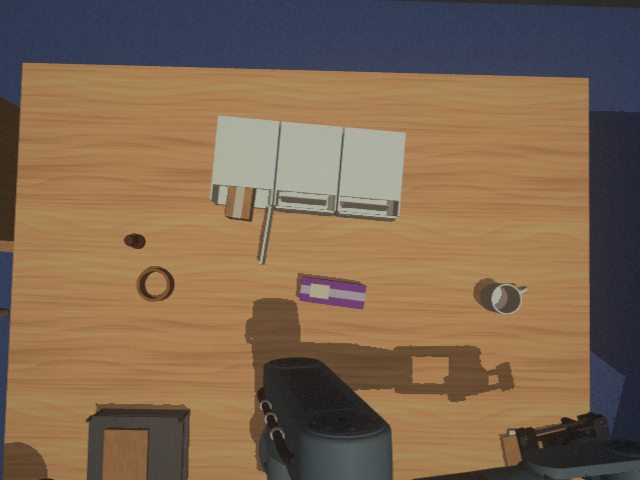

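Run:
```python
from h import *
z=np.load("top1.npz"); w=z["w"];c=z["color"]
cv2.imwrite("pics/crop1.png",cv2.resize(c[100:330,190:400][:,:,::-1],None,fx=3,fy=2.6,interpolation=cv2.INTER_CUBIC)[:600])
def reg(x0,x1,y0,y1,z0,z1): 
    m=(w[...,0]>x0)&(w[...,0]<x1)&(w[...,1]>y0)&(w[...,1]<y1)&(w[...,2]>z0)&(w[...,2]<z1); return m
m=reg(520,800,80,260,80,94); p=w[m]; print("carton",len(p),cv2.minAreaRect(p[:,:2].astype(np.float32)),p.min(0),p.max(0))
m=reg(450,950,-250,450,96,112); p=w[m]; print("roofs",len(p),cv2.minAreaRect(p[:,:2].astype(np.float32)),p.min(0),p.max(0))
m=reg(480,645,60,260,92,108); p=w[m]; print("door",len(p));print(cv2.minAreaRect(p[:,:2].astype(np.float32)));print(np.round(p[np.argsort(p[:,0])][::max(1,len(p)//12)]))
```

```text
carton 803 ((638.380126953125, 142.90365600585938), (221.07684326171875, 104.75733184814453), 46.36872100830078) [524.19555847  80.78309301  80.04177148] [702.18987292 237.17829423  93.86945087]
roofs 12982 ((680.3585815429688, -6.2530517578125), (490.1432189941406, 374.02203369140625), 86.28091430664062) [ 500.31132921 -249.98577662   96.004241  ] [880.35897444 239.6387537  110.61050692]
door 154
((585.1646728515625, 102.99309539794922), (145.79173278808594, 94.40232849121094), 31.085052490234375)
[[500. 107. 102.]
 [511. 105. 100.]
 [523. 105. 101.]
 [534. 101.  97.]
 [547.  98.  96.]
 [557.  96. 100.]
 [568.  97.  95.]
 [580.  91. 101.]
 [591.  89.  95.]
 [602.  92.  96.]
 [614.  92.  97.]
 [625.  85.  97.]
 [635.  88.  97.]]
```

View crop.

View pics/crop1.png

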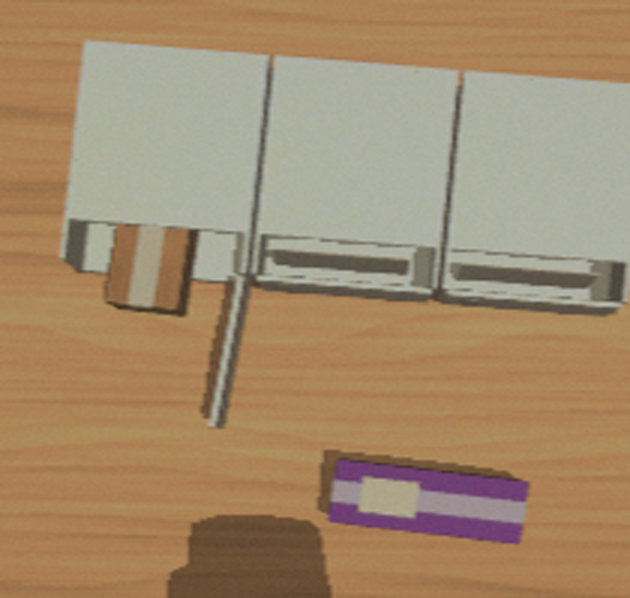

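Run:
```python
from h import *
z=np.load("top1.npz"); w=z["w"];c=z["color"].astype(int)
# roof of left box: rect from roof points (z~102), behind slot
m=(abs(w[...,2]-102)<6)&(w[...,0]>645)&(w[...,0]<950)&(w[...,1]<270)&(w[...,1]>-300)&(c.min(-1)>110)
m=cv2.morphologyEx(m.astype(np.uint8),cv2.MORPH_OPEN,np.ones((9,9)))>0
p=w[m]; print("roof row",cv2.boxPoints(cv2.minAreaRect(p[:,:2].astype(np.float32))))
b=(c[...,0]-c[...,2]>25)&(abs(w[...,2]-86)<7)&(w[...,0]>560)&(w[...,0]<720)&(w[...,1]>110)&(w[...,1]<240)
b=cv2.morphologyEx(b.astype(np.uint8),cv2.MORPH_CLOSE,np.ones((7,7)))>0
p=w[b&(abs(w[...,2]-86)<7)]; print("carton",len(p),np.median(p[:,2]),cv2.boxPoints(cv2.minAreaRect(p[:,:2].astype(np.float32))))
```

```text
roof row [[ 669.1557  -251.03784]
 [ 848.273   -263.1253 ]
 [ 881.24445  225.45963]
 [ 702.12714  237.54709]]
carton 766 85.58295389604882 [[615.0565  139.03503]
 [696.81226 131.89471]
 [702.4728  196.70667]
 [620.71704 203.84698]]
```

Candidates: brown carton at top image (240,202), purple look-alike at (333,292). The description (brown, sticking out of the open leftmost box) fits only the first. The crop shows it in the open slot, with the door standing open at (265,235).

{"api": "drive_tool", "payload": {"plan": [[0,0,0,0,0,5.93,20],[0,0,0,0,0,5.93,20],[0,0,0,0,0,5.93,20],[16,-34,0,0,0,0,20],[16,-34,0,0,0,0,20],[16,-34,0,0,0,0,20],[16,-34,0,0,0,0,20],[16,-34,0,0,0,0,20],[16,-34,0,0,0,0,20],[16,-34,0,0,0,0,20],[16,-34,0,0,0,0,20],[16,-34,0,0,0,0,20]]}}

```text
time_s: 1.7
eef_pos: [303.4, -260.7, 239.0]
ee_rot: [180.0, -0.0, -3.9]
wrist_force: [0.3, 0.3, 0.2]
width: 0.229
grasp_force: 0.0
```

{"api": "drive_tool", "payload": {"plan": [[16,-34,0,0,0,0,20],[16,-34,0,0,0,0,20],[16,-34,0,0,0,0,20],[16,-34,0,0,0,0,20],[16,-34,0,0,0,0,20],[16,-34,0,0,0,0,20],[16,-34,0,0,0,0,20],[16,-34,0,0,0,0,20],[16,-34,0,0,0,0,20],[16,-34,0,0,0,0,20],[16,-34,0,0,0,0,20],[16,-34,0,0,0,0,20]]}}

```text
time_s: 2.7
eef_pos: [522.3, 134.1, 238.8]
ee_rot: [180.0, -0.0, -3.8]
wrist_force: [-0.3, 0.3, -0.5]
width: 0.226
grasp_force: 0.0
```

{"api": "drive_tool", "payload": {"plan": [[0,-34,0,0,0,0,20],[0,0,0,0,0,0,20],[0,0,0,0,0,0,20]]}}

```text
time_s: 2.95
eef_pos: [523.6, 167.4, 238.4]
ee_rot: [180.0, 0.0, -3.6]
wrist_force: [0.4, -1.2, 0.6]
width: 0.225
grasp_force: 0.0
```

```bash
cat > meas.py <<'E'
from h import *
import sys
f=imaging.grab_frame("wrist"); save(f,sys.argv[1]); w=cloud(f); c=f["color"].astype(int)
np.savez("w.npz",w=w,color=c)
b=(c[...,0]-c[...,2]>25)&(abs(w[...,2]-86)<5)&(w[...,0]>560)&(w[...,0]<730)&(w[...,1]>110)&(w[...,1]<240)
p=w[b]; print("carton",len(p))
if len(p)>50: print(cv2.boxPoints(cv2.minAreaRect(p[:,:2].astype(np.float32))))
s=monitor.sense(); print(s["eef_pos"],s["ee_rot"])
E
python3 meas.py w1.png
```

```text
carton 8689
[[614.28766 144.03139]
 [675.25104 137.58592]
 [681.93976 200.85033]
 [620.9764  207.29579]]
[523.57717123 166.2241991  238.42718566] [ 1.79968693e+02  3.57735296e-02 -3.72209968e+00]
```

View pics/w1.png

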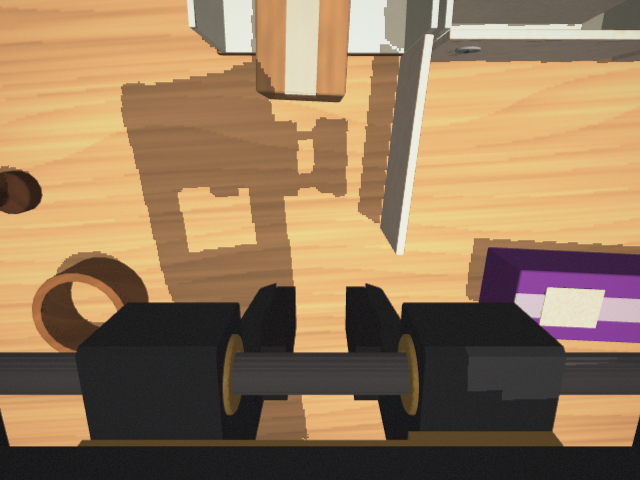

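The wrist view confirms it: brown carton's near end at (300,97), box front edge at row 52, door from (430,35) to (395,250), with a clear approach corridor.

Run:
```python
from h import *
z=np.load("w.npz"); w=z["w"]
for u in (235,245,365,378): 
    print(u,[tuple(np.round(w[v,u]).astype(int)) for v in range(44,60,3)])
m=(w[...,2]>94)&(w[...,2]<106)&(w[...,0]<640)&(w[...,1]>60)&(w[...,1]<130);p=w[m]
print(len(p),cv2.boxPoints(cv2.minAreaRect(p[:,:2].astype(np.float32))))
```

```text
235 [(np.int64(667), np.int64(231), np.int64(16)), (np.int64(665), np.int64(231), np.int64(16)), (np.int64(662), np.int64(231), np.int64(16)), (np.int64(661), np.int64(233), np.int64(8)), (np.int64(660), np.int64(235), np.int64(1)), (np.int64(658), np.int64(235), np.int64(-1))]
245 [(np.int64(666), np.int64(222), np.int64(17)), (np.int64(664), np.int64(223), np.int64(17)), (np.int64(662), np.int64(223), np.int64(17)), (np.int64(661), np.int64(224), np.int64(9)), (np.int64(660), np.int64(226), np.int64(1)), (np.int64(657), np.int64(226), np.int64(0))]
365 [(np.int64(660), np.int64(121), np.int64(16)), (np.int64(657), np.int64(121), np.int64(18)), (np.int64(655), np.int64(121), np.int64(16)), (np.int64(654), np.int64(120), np.int64(12)), (np.int64(653), np.int64(119), np.int64(0)), (np.int64(651), np.int64(119), np.int64(0))]
378 [(np.int64(659), np.int64(110), np.int64(15)), (np.int64(657), np.int64(110), np.int64(16)), (np.int64(655), np.int64(110), np.int64(16)), (np.int64(653), np.int64(109), np.int64(13)), (np.int64(652), np.int64(108), np.int64(0)), (np.int64(650), np.int64(108), np.int64(2))]
2059 [[497.76837  105.99585 ]
 [639.71136   86.105865]
 [640.6402    92.73451 ]
 [498.6972   112.6245  ]]
```

{"api": "drive_tool", "payload": {"plan": [[27,-7,15,0,0,0,20],[27,-7,20,0,0,0,20],[0,0,35,0,0,0,20],[0,0,35,0,0,0,20],[0,0,35,0,0,0,20],[0,0,30,0,0,0,20],[0,0,18,0,0,0,20],[0,0,0,0,0,0,20],[0,0,0,0,0,0,20]]}}

```text
time_s: 3.75
eef_pos: [578.1, 174.8, 50.2]
ee_rot: [180.0, 0.1, -3.9]
wrist_force: [1.0, 0.4, 0.0]
width: 0.227
grasp_force: 0.0
```

```bash
python3 meas.py w2.png
```

```text
carton 45785
[[614.269   143.3026 ]
 [676.5324  137.4142 ]
 [682.6506  202.1067 ]
 [620.38715 207.9951 ]]
[579.49639524 175.17247483  51.82799361] [-1.79998933e+02 -6.20973162e-02 -3.90858573e+00]
```

{"api": "drive_tool", "payload": {"plan": [[12,0,0,0,0,0,20],[10,0,0,0,0,0,20],[8,0,0,0,0,0,20],[8,0,0,0,0,0,20],[8,0,0,0,0,0,20],[8,0,0,0,0,0,20],[8,0,0,0,0,0,20],[8,0,0,0,0,0,20],[7,0,0,0,0,0,20],[6,0,0,0,0,0,20],[5,0,0,0,0,0,20],[0,0,0,0,0,0,20]]}}

```text
time_s: 4.8
eef_pos: [667.9, 170.2, 50.6]
ee_rot: [-180.0, -0.1, -3.8]
wrist_force: [0.1, 0.6, -0.4]
width: 0.227
grasp_force: 0.0
```

{"api": "drive_tool", "payload": {"plan": [[3,0,0,0,0,0,20],[0,0,0,0,0,0,20],[0,0,0,0,0,0,20]]}}

```text
time_s: 5.05
eef_pos: [669.8, 170.2, 50.6]
ee_rot: [-180.0, -0.0, -3.8]
wrist_force: [1.0, 0.1, 0.3]
width: 0.224
grasp_force: 0.0
```

```bash
python3 meas.py w3.png
```

```text
carton 4432
[[678.30585 139.69127]
 [689.139   139.09877]
 [692.6176  202.70198]
 [681.7845  203.29448]]
[669.7264259  170.19228351  50.63446026] [-1.79998837e+02 -3.67919708e-02 -3.82397210e+00]
```

View pics/w3.png

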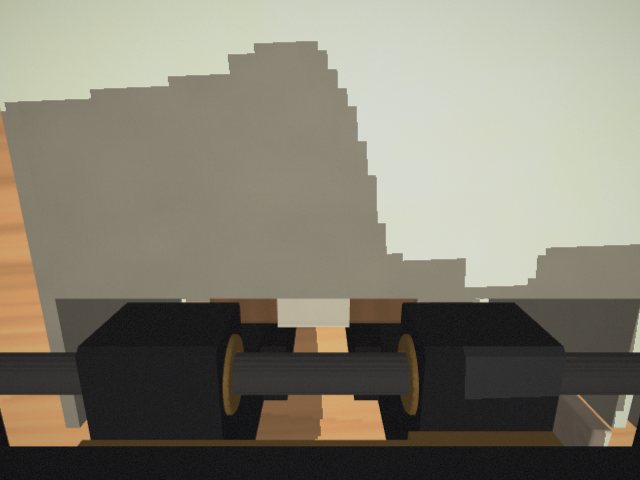

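The parcel's near end is about 21 mm behind the front edge (visible past the fingers at row 310). I'll back off, lift and cross over the door.

{"api": "drive_tool", "payload": {"plan": [[-10,0,0,0,0,0,20],[-25,0,0,0,0,0,20],[-30,0,0,0,0,0,10],[-30,0,-5,0,0,0,0],[-5,0,-35,0,0,0,0],[0,0,-35,0,0,0,0],[0,0,-5,0,0,0,0],[0,0,0,0,0,0,0]]}}

```text
time_s: 5.77
eef_pos: [572.2, 177.3, 134.6]
ee_rot: [-179.9, -0.4, -3.8]
wrist_force: [0.4, -0.5, -0.5]
width: 0.006
grasp_force: 0.0
```

```bash
python3 meas.py w4.png
python3 - <<'E'
from h import *
w=np.load("w.npz")["w"]
m=(w[...,2]>94)&(w[...,2]<106)&(w[...,0]<640)&(w[...,1]>40)&(w[...,1]<130);p=w[m]
print(len(p),len(p)>3 and cv2.boxPoints(cv2.minAreaRect(p[:,:2].astype(np.float32))))
E
```

```text
carton 5956
[[678.0697  139.69585]
 [694.85486 138.57616]
 [699.1211  202.5313 ]
 [682.33594 203.65099]]
[570.86485692 177.02410837 132.20852774] [-179.9669949    -0.21410196   -3.81636117]
3226 [[548.062    98.86837]
 [639.78955  85.94405]
 [640.7888   93.03651]
 [549.0613  105.96082]]
```

View pics/w4.png

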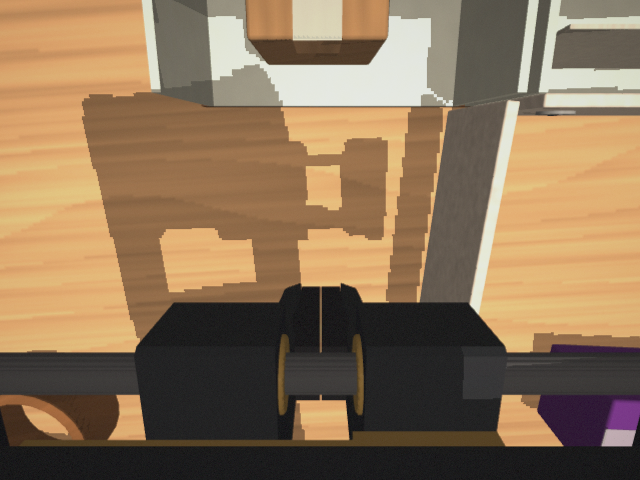

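The carton's near end (row 64) is well behind the sill edge (row 105), flat on the floor, and the door still stands open. Next I move to the outer face of the door.

{"api": "drive_tool", "payload": {"plan": [[-14,30,0,0,0,0,0],[-13,35,0,0,0,0,0],[-13,35,0,0,0,0,0],[0,14,0,0,0,0,0],[0,0,0,0,0,0,0],[0,0,25,0,0,0,0],[0,0,25,0,0,0,0],[0,0,20,0,0,0,0],[0,0,5,0,0,0,0],[0,0,0,0,0,0,0],[0,0,0,0,0,0,0]]}}

```text
time_s: 6.73
eef_pos: [522.3, 66.3, 55.5]
ee_rot: [-180.0, 0.1, -3.8]
wrist_force: [0.0, -0.5, 0.1]
width: 0.005
grasp_force: 0.0
```

{"api": "drive_tool", "payload": {"plan": [[0.5,-8,0,0,0,0,0],[0.5,-8,0,0,0,0,0],[2.1,-11.1,0,0,0,0,0],[2.1,-11.1,0,0,0,0,0],[2.1,-11.1,0,0,0,0,0],[5.4,-10.1,0,0,0,0,0],[5.4,-10.1,0,0,0,0,0],[5.4,-10.1,0,0,0,0,0],[8.2,-8,0,0,0,0,0],[8.2,-8,0,0,0,0,0],[8.2,-8,0,0,0,0,0],[0,0,0,0,0,0,0]]}}

```text
time_s: 7.73
eef_pos: [579.0, 167.6, 55.9]
ee_rot: [-180.0, -0.1, -3.8]
wrist_force: [0.1, -0.9, 0.1]
width: 0.003
grasp_force: 0.0
```

{"api": "drive_tool", "payload": {"plan": [[10.2,-5.3,0,0,0,0,0],[10.2,-5.3,0,0,0,0,0],[10.2,-5.3,0,0,0,0,0],[7.5,-1.7,0,0,0,0,0],[7.5,-1.7,0,0,0,0,0],[7.5,-1.7,0,0,0,0,0],[4,-0.3,0,0,0,0,0],[0,0,0,0,0,0,0],[0,0,0,0,0,0,0]]}}

```text
time_s: 8.48
eef_pos: [635.6, 183.2, 55.7]
ee_rot: [180.0, -0.0, -3.8]
wrist_force: [-0.3, 0.6, -0.6]
width: 0.004
grasp_force: 0.0
```

{"api": "drive_tool", "payload": {"plan": [[3,0,0,0,0,0,0],[3,0,0,0,0,0,0],[2,0,0,0,0,0,0],[0,0,0,0,0,0,0],[0,0,0,0,0,0,0]]}}

```text
time_s: 8.9
eef_pos: [640.7, 183.0, 55.5]
ee_rot: [179.9, 0.4, -3.8]
wrist_force: [-12.0, -0.2, 7.7]
width: 0.008
grasp_force: 6.0
```

{"api": "drive_tool", "payload": {"plan": [[2,0,0,0,0,0,0],[0,0,0,0,0,0,0],[0,0,0,0,0,0,0]]}}

```text
time_s: 9.15
eef_pos: [640.7, 183.0, 55.5]
ee_rot: [179.9, 0.6, -3.8]
wrist_force: [-21.4, -0.8, 15.1]
width: 0.008
grasp_force: 10.5
```

The door is against its stop: the force rises while the position stays put. I'll back away gently and check.

{"api": "drive_tool", "payload": {"plan": [[-4,0,0,0,0,0,0],[-8,0,0,0,0,0,0],[-25,0,0,0,0,0,0],[-35,0,0,0,0,0,0],[-20,0,-30,0,0,0,0],[-10,0,-40,0,0,0,0],[0,0,-40,0,0,0,0],[0,0,-40,0,0,0,0],[0,0,0,0,0,0,0],[0,0,0,0,0,0,0],[0,0,0,0,0,0,0]]}}

```text
time_s: 10.07
eef_pos: [543.4, 189.5, 205.4]
ee_rot: [-180.0, -0.0, -3.8]
wrist_force: [0.0, 0.4, -0.8]
width: 0.005
grasp_force: 0.0
```

```bash
python3 meas.py w5.png
python3 - <<'E'
from h import *
w=np.load("w.npz")["w"]
m=(w[...,2]>94)&(w[...,2]<104)&(w[...,0]<668)&(w[...,0]>600)&(w[...,1]>40)&(w[...,1]<250);p=w[m]
for y in range(90,245,15):
    q=p[abs(p[:,1]-y)<4]; print(y,len(q), len(q) and np.round(np.percentile(q[:,0],[2,98]),1), np.round(657.2+(y-160.4)*.0673,1))
E
```

```text
carton 1344
[[655.60406 239.1016 ]
 [679.186   138.95538]
 [702.4388  144.43085]
 [678.8569  244.57706]]
[542.78701368 189.3910017  204.21208788] [ 1.79975295e+02  1.22433921e-01 -3.82898764e+00]
90 357 [645.8 667.4] 652.5
105 174 [646.5 652.6] 653.5
120 175 [647.4 653.7] 654.5
135 177 [648.4 654.6] 655.5
150 178 [649.4 655.7] 656.5
165 180 [650.4 656.6] 657.5
180 176 [651.4 657.7] 658.5
195 178 [652.5 658.8] 659.5
210 176 [653.4 659.7] 660.5
225 180 [654.4 660.7] 661.5
240 212 [655.4 667.8] 662.6
```

View pics/w5.png

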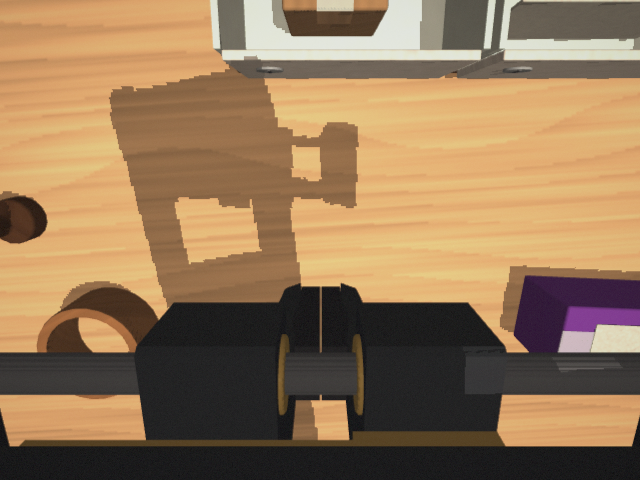

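The door's top edge (row 55, columns 220–490) runs parallel to the box front to within 1 mm. The parcel (near end at row 35) is inside behind it, and the gripper is clear.

```bash
python3 -c "
from rig import finish_job
print(finish_job())"
```

```text
the job is handed in; nothing more can be done
None
```

The job is handed in, with no verdict returned: the parcel is about 21 mm inside the open (leftmost) mailbox, its door is shut flush, and the mug, tape and stamp were not touched.

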